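# Load the utensil dryer after dinner

### The arm

A 7-joint arm with a two-finger parallel gripper is mounted at the origin on the work surface. World frame = base frame: x ahead of the robot, y to its left, z up, the work surface at z = 0. Lengths are in m, angles in rad, forces in N, time in s.
With the tool pointing down it reaches from about 0.4 to 0.85 m from the base axis. Payload 10.4 kg.
Tool frame: the origin (TCP) lies midway between the tips of the shut fingers; the grasp point (between the pads) lies 19 mm behind it; z points along the fingers, y is the line along which they close (so a half turn about z gives the same grasp; the last joint's range is limited). The gripper opens to 87 mm and grips with 3 to 60 N. Pads are 19 mm wide; open, the fingers measure 117 mm over their backs; the gripper's body (75 mm by 190 mm) begins 51 mm behind the grasp point.
Start: joints at [-1.131, 0.332, -0.065, 1.46, 0.022, 1.35, -0.088], TCP at [0.279, 0.559, 0.223] pointing down, gripper open.
Joint ranges: [-2.6, 2.6], [-0.5, 2.12], [-1.47, 1.34], [0.16, 2.42], [-1.27, 4.41], [0.06, 2.06], [-2.6, 2.6]. Speed limits (rad/s): [2.22, 2.22, 2.79, 2.79, 3.14, 3.14, 3.14].

### API

Orientations are given as a unit quaternion [x, y, z, w].
In Python, from bench import r gives the robot as it stands.
- The arm moves only by the tool arm_command, never from a script. Its argument "moves" is one flat list of numbers, 4 for each row, row after row: the shift along the tool's x, y, z in cm, then the turn about the tool's z in degrees. A call has 1 to 12 rows; each row shifts and turns the commanded pose from where the row before left it, along the tool's axes as they then stand; what a row does not reach is not made up. A row lasts 1/12 s, in which the tool goes at most 41.7 mm and 7.16 degrees, less where a joint would pass 70% of its speed; a pose out of reach is approached as far as the arm can. A call with a gripper value outside its range is refused whole. "fingers" is the opening in per cent of the stroke, from 0 (shut) to 100 (fully open), set as the call begins (left out, the last holds). The fingers move at their own pace and stop on an object; "squeeze" is the grip in N (left out, the last holds). Time passes only in rows, so rows that do not move let the fingers close. It gives the time, the measured TCP pose, the force, the opening and the grip force at its end, in the units of the state.
- r.read_state(): the state, without advancing time (a new reading comes with each control period).
- r.camera(name): name is "side" or "top" or "wrist"; returns the picture (384x512x3 uint8, red, green, blue); there is no depth.
- r.camera_info(name): a dict with "fx", "fy", "cx", "cy" (pixels), "k1" (the pictures are not rectified: a ray, as slopes to the right and down, at radius r is drawn at 1 + k1 r^2 times it, then the intrinsics apply), "origin" and "attitude" of the camera in the world. Camera axes: x right, y up, looking along -z (the intrinsics and any distortion apply to the point x, -y, -z); pixel columns grow to the right and rows downward; lengths in m; the calibration is good to about 2 mm. A picture is of the moment at which its call begins: read the wrist's pose just before it. camera_info takes no time and is no camera call; for the wrist camera it gives the pose at the moment of the call.
- r.close_job(): hands the job in; it is judged then, once.
The state is a dict: "time": time; "joint_positions": joint angles; "joint_vel": joint speeds; "joint_torque": joint torques, N m; "ee_pos": TCP position; "eef_rot": TCP orientation; "ft_force": force on the tool from outside, world axes, zero at the start; "torque": the same for the moment, N m; "width": finger opening in m; "grip_force": force on a finger pad.
Only numpy, scipy, OpenCV 4.12 (cv2) and the standard library are available. Lean on these libraries where they do the work, as an engineer would, in place of code of your own. Each camera call takes 0.05 s, during which the arm holds its last target. There are 200 camera calls.

### The job

The washed things are to be dried: lift every utensil that hangs on the wooden stand up and off its peg and stand it upright, blade down, in the slots of the dryer, and lay both white chopstick rests flat in the dryer's shallow tray, in any order. Once all of them are in, turn the dryer's timer knob clockwise until it clicks over to its end, and after that flip the power lever over towards the knob so that it stays on. Leave the jubako, the cruet and the toothpick holder where they are.

Things in the scene. Friction and masses are not known exactly. Their poses are not given: they have to be found in the camera images.
- dryer: white utensil dryer, fixed, 156 mm (own x) by 310 mm (own y), origin at the centre of its underside, own z up, front = own -x, roughly towards the robot. At its -y end a tower (y -155 to -55 mm, 105 mm high) with three slots; in the middle a tray; at its +y end a control panel (y 65 to 155 mm, top at z = 40 mm) with the knob at x, y = 38, 110 mm and the lever at -41, 110 mm.
- slot0 (a point): centre of the mouth of the front slot of the tower. Each slot is 32 mm wide along the dryer's x and 84 mm along its y, 93 mm deep, with its floor 12 mm above the table; the slots follow each other every 50 mm along the dryer's x.
- slot1 (a point): centre of the mouth of the middle slot, same size
- slot2 (a point): centre of the mouth of the rear slot, same size
- tray (a point): centre of the tray's floor (30 mm above the table); the tray measures 144 mm (dryer x) by 108 mm (dryer y) inside and its rim stands 18 mm above its floor
- knob (a joint): timer knob angle (rad): 0 as found, grows clockwise seen from above to its stop at 1.3. A sprung detent pushes it back to 0 up to about 0.65 and past that snaps it on to 1.3; about 0.1 N m at most.
- knob_grip (a point): point on the knob's vertical axis at the middle of its grip bar, 77 mm above the table. The bar is 46 mm long, 14 mm thick and stands from 16 mm below to 7 mm above this point over a disc of 48 mm diameter. At 0 the bar lies along the dryer's x and it turns with the knob. The point's frame turns with the knob.
- lever (a joint): power lever angle (rad): 0 (off) leaning 0.5 rad towards the dryer's front (-x), 1.0 (on) leaning 0.5 rad the other way, towards the knob. Over-centre spring: it jumps to the nearer end from 0.5 and stays there; about 3 N at the tip flips it.
- lever_tip (a point): centre of the 26 mm ball at the lever's end, 60 mm from its hinge; the hinge runs along the dryer's y at x = -41 mm, y = 110 mm, 62 mm above the table; the rod is 10 mm thick and the block under the hinge 70 mm (x) by 50 mm (y)
- stand: light wooden stand, fixed, origin at the centre of its underside, own z up; foot 140 mm (x) by 260 mm (y), 18 mm thick; at its back a crossbar (x 20 to 40 mm, z 190 to 220 mm) on two posts at y = +-122 mm. Three pegs at y = -85, 0 and 85 mm run from the crossbar to own -x, roughly towards the robot. A utensil's loop hangs on a peg at about x = -16 mm, its own axes along the stand's.
- peg_mid (a point): middle of the top face of the middle peg, 215 mm above the table. All three pegs are alike: 10 by 10 mm thick, ending at the stand's x = -45 mm in an upturned tip that is 8 mm long in x and rises 14 mm above the peg, so that a loop must be lifted more than 14 mm (and less than 34 mm) before it can be drawn off to -x.
- paddle: wooden rice paddle, hung by its loop on a peg, blade down; 170 mm long, 12 to 14 mm thick (own x), about 60 g. Origin: centre of the blade's lower edge, own z up to the loop. Blade 60 mm wide (own y), 62 mm tall; shaft 18 mm wide; at the top a closed rectangular loop in the own y-z plane, 38 mm wide outside, 26 mm inside, opening from z = 120 to 164 mm. May be absent (None).
- turner: slotted steel turner, hung by its loop on a peg, blade down; 170 mm long, 12 to 14 mm thick (own x), about 100 g. Origin: centre of the blade's lower edge, own z up to the loop. Blade 60 mm wide (own y), 62 mm tall; shaft 18 mm wide; at the top a closed rectangular loop in the own y-z plane, 38 mm wide outside, 26 mm inside, opening from z = 120 to 164 mm. May be absent (None).
- egg_turner: narrow black turner, hung by its loop on a peg, blade down; 170 mm long, 12 to 14 mm thick (own x), about 70 g. Origin: centre of the blade's lower edge, own z up to the loop. Blade 44 mm wide (own y), 64 mm tall; shaft 18 mm wide; at the top a closed rectangular loop in the own y-z plane, 38 mm wide outside, 26 mm inside, opening from z = 120 to 164 mm. May be absent (None).
- rest_a: white ceramic chopstick rest: a little bar 68 mm long (own x), 24 mm wide (own y), 12 mm high in the middle and 18 mm high at both ends, about 50 g; origin at the centre of its underside. Lies on the table in front of the dryer or stand, roughly pointing away from the robot.
- rest_b: white ceramic chopstick rest: a little bar 68 mm long (own x), 24 mm wide (own y), 12 mm high in the middle and 18 mm high at both ends, about 50 g; origin at the centre of its underside. Lies on the table in front of the dryer or stand, roughly pointing away from the robot.
- jubako: black lacquered jubako box with its lid on, 157 mm square, 111 mm high, origin under its centre; to be left alone
- cruet: empty glass cruet, 64 mm across, 125 mm high, origin under its centre; to be left alone
- pick_holder: round wooden toothpick holder, 45 mm across, 64 mm high, origin under its centre; stands near the chopstick rests; to be left alone
Not all that is in view belongs to the job. Of the things that look like the turner, the smaller one is meant. There is more than one size of the egg_turner; the job needs the smaller.

How it is judged:
On the way, in this order (a step that is already met when the one before it is completed fails the run):
1. every utensil stands in a slot and both chopstick rests lie in the tray, released (x of paddle in the frame of dryer between -0.075 and 0.075 m and y of paddle in the frame of dryer between -0.155 and -0.055 m and z of each of paddle, turner, egg_turner in the frame of dryer below 0.03 m and angle between each of paddle, turner, egg_turner's own z axis and vertical below 0.5 rad and linear speed of each of paddle, turner, egg_turner, rest_a, rest_b below 0.03 m/s and contact force between the fingers and paddle below 0.1 N and x of turner in the frame of dryer between -0.075 and 0.075 m and y of turner in the frame of dryer between -0.155 and -0.055 m and contact force between the fingers and turner below 0.1 N and x of egg_turner in the frame of dryer between -0.075 and 0.075 m and y of egg_turner in the frame of dryer between -0.155 and -0.055 m and contact force between the fingers and egg_turner below 0.1 N and x of rest_a in the frame of dryer between -0.072 and 0.072 m and y of rest_a in the frame of dryer between -0.049 and 0.059 m and z of rest_a in the frame of dryer between 0.022 and 0.042 m and contact force between the fingers and rest_a below 0.1 N and x of rest_b in the frame of dryer between -0.072 and 0.072 m and y of rest_b in the frame of dryer between -0.049 and 0.059 m and z of rest_b in the frame of dryer between 0.022 and 0.042 m and contact force between the fingers and rest_b below 0.1 N), for 0.3 s.
2. the timer knob has clicked over to its end (value of joint knob above 1.1 rad), for 0.2 s.
3. the power lever has been flipped on (value of joint lever above 0.85 rad), for 0.2 s.
At the end, for the whole second after the job is handed in: every utensil that was there stands in the slot tower, its lower end less than 30 mm above the table level within the tower and less than 0.5 rad from upright; both chopstick rests lie flat on the tray's floor within the tray; knob above 1.1 rad, lever above 0.85 rad; all at rest and released (all of step 1 and value of joint knob above 1.1 rad and value of joint lever above 0.85 rad); the robot touches nothing.
It fails at once if the jubako, cruet or toothpick holder is pushed more than 30 mm (distance of any of jubako, cruet, pick_holder from where it was at the start of the episode above 0.03 m).
Of paddle, turner, egg_turner only 2 to 3 are there at a start; the rules pass over those that are not, and their reading is None.
At some moment in a run one of rest_a, rest_b may be knocked a few centimetres aside while the robot is not near it.
It also fails if it takes over 210 s, if anything falls off the work surface, if the arm or the gripper's body presses on something with over 40 N, if the wrist force passes 120 N, or if a joint passes its speed limit or range.

## Working session

There is one attempt and no reset: what is moved stays moved. The work goes in short steps, Python scripts to look and compute and a tool call to move; the robot and the scene stay as the last step left them, time stands still between calls to the robot, and variables do not carry over. Pictures are saved under pics/ and viewed, at most 14 in all, crops included, and the job is handed in when it is done.

Besides the shell and the picture viewer there is one more tool, called after "Call:" as a command line: name --argument value ..., lists and objects as JSON in quotes. arm_command: Moves the arm, as the interface text tells. Its arguments: {"type":"object","properties":{"moves":{"type":"array"},"fingers":{"type":"number"},"squeeze":{"type":"number"}},"required":["moves"]}

```bash
mkdir -p pics; ls; python3 - <<'E'
from bench import r
import cv2,numpy as np
s=r.read_state(); print({k:np.round(v,3).tolist() if v is not None else None for k,v in s.items()})
for n in("side","top"):
    print(n,r.camera_info(n)); im=r.camera(n); cv2.imwrite(f"pics/{n}0.png",cv2.resize(im[:,:,::-1],(800,600),interpolation=cv2.INTER_CUBIC)); np.save(f"{n}0.npy",im)
E
```

```text
pics
{'time': 0.0, 'joint_positions': [-1.131, 0.333, -0.065, 1.461, 0.022, 1.35, -0.089], 'joint_vel': [0.002, -0.0, -0.0, 0.001, -0.0, 0.001, -0.001], 'joint_torque': [0.001, -62.327, 0.025, -38.988, -0.061, 0.04, 0.0], 'ee_pos': [0.279, 0.559, 0.222], 'eef_rot': [0.229, 0.973, -0.001, -0.0], 'ft_force': [0.243, 0.084, -0.209], 'torque': [0.059, 0.018, 0.071], 'grip_force': 0.0, 'width': 0.087}
side {'fx': 399.31012448446023, 'fy': 399.31012448446023, 'cx': 255.2926688797262, 'cy': 185.86944854485876, 'k1': 0.018526105287564813, 'origin': array([ 0.09593879, -0.51753742,  0.57760706]), 'attitude': array([ 0.4708597 , -0.18472326, -0.30020577,  0.80873046])}
top {'fx': 491.0165599840227, 'fy': 491.0165599840227, 'cx': 245.33900024331555, 'cy': 184.27820058845413, 'k1': -0.0835426698696093, 'origin': array([0.48336396, 0.02113352, 1.43776867]), 'attitude': array([ 0.03557836, -0.03389382, -0.70165615,  0.71081927])}
```

View pics/side0.png

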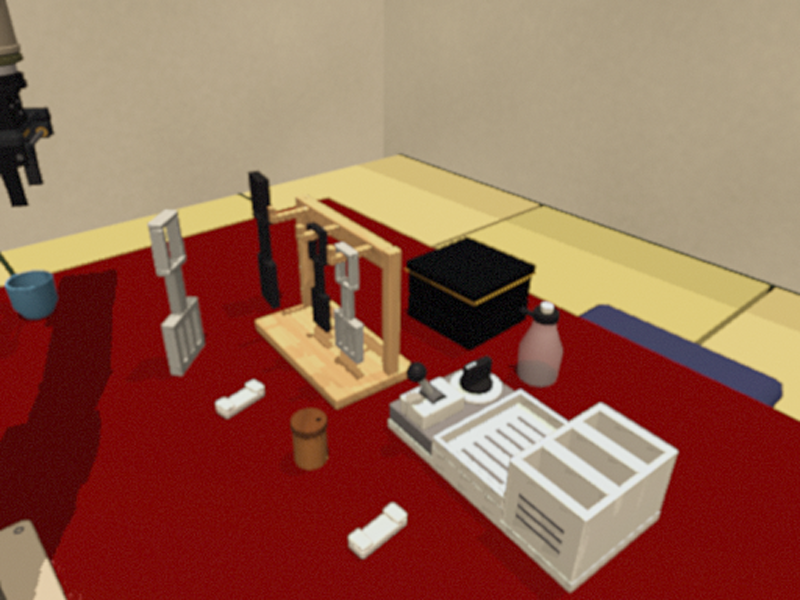

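View pics/top0.png

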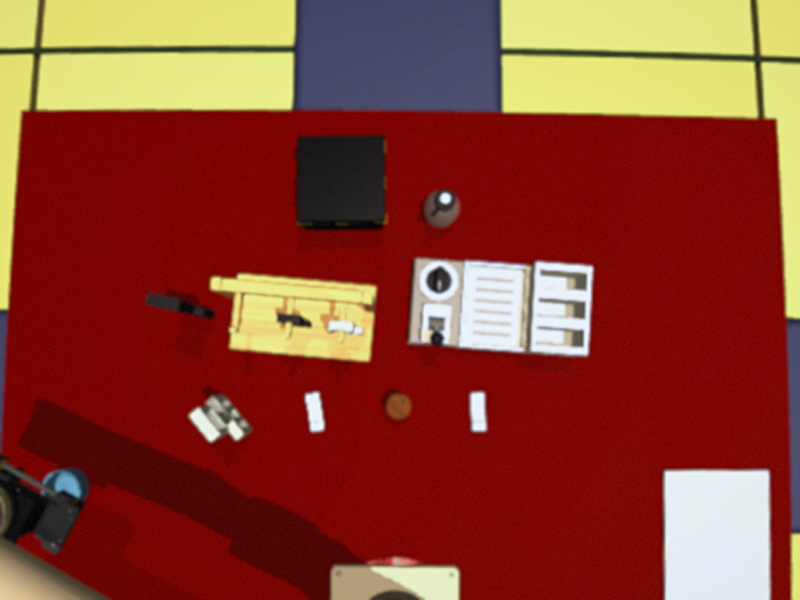

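The side view shows a small black egg turner on the middle peg (318,275) and a small steel turner on the right peg (348,300). The left peg is empty and there is no paddle. The larger copies stand free at (263,240) and (178,290). In the top view the dryer is at (500,305), the stand at (300,315), the rests at (315,411) and (478,411), and the pick holder at (398,405).

```bash
cat > h.py <<'E'
import numpy as np,cv2
from scipy.spatial.transform import Rotation as R
from scipy.optimize import least_squares
from bench import r
def cam(n,info=None):
    c=info or r.camera_info(n); return c,R.from_quat(c["attitude"]).as_matrix(),np.array(c["origin"])
def ray(n,px,info=None):
    c,M,o=cam(n,info); q=np.array([(px[0]-c["cx"])/c["fx"],(px[1]-c["cy"])/c["fy"]]); u=q.copy()
    for _ in range(20): u=q/(1+c["k1"]*(u@u))
    d=M@np.array([u[0],-u[1],-1.]); return o,d/np.linalg.norm(d)
def plane(n,px,z,info=None):
    o,d=ray(n,px,info); return o+d*(z-o[2])/d[2]
def proj(n,P,info=None):
    c,M,o=cam(n,info); p=(np.atleast_2d(P)-o)@M; u=np.c_[p[:,0],-p[:,1]]/-p[:,2:]
    u=u*(1+c["k1"]*(u**2).sum(1,keepdims=True)); return u*[c["fx"],c["fy"]]+[c["cx"],c["cy"]]
def world(pose,P):
    x,y,a=pose; P=np.atleast_2d(P); c,s=np.cos(a),np.sin(a)
    return np.c_[x+c*P[:,0]-s*P[:,1],y+s*P[:,0]+c*P[:,1],P[:,2]]
def fit(obs,g):  # obs: (cam,px,py,local point); known-corner pose fit
    f=lambda p:np.concatenate([proj(n,world(p,L))[0]-[u,v] for n,u,v,L in obs])
    s=least_squares(f,g,loss="soft_l1"); return s.x,f(s.x).reshape(-1,2)
E
python3 - <<'E'
from h import *
k=.64
g={n:cv2.cvtColor(np.load(f"{n}0.npy"),cv2.COLOR_RGB2GRAY) for n in("top","side")}
def sub(L):
    o=[]
    for n,u,v,P in L:
        p=np.array([[[(u+.5)*k-.5,(v+.5)*k-.5]]],np.float32); q=cv2.cornerSubPix(g[n],p.copy(),(2,2),(-1,-1),(3,30,.01))
        if np.linalg.norm(q-p)>2.5:q=p
        o.append((n,*q[0,0],P))
    return o
D=sub([("top",594,266,(.078,-.155,.105)),("top",588,356,(-.078,-.155,.105)),("top",530,351,(-.078,-.055,.105)),("top",536,261,(.078,-.055,.105)),("top",415,258,(.078,.155,.04)),("top",409,344,(-.078,.155,.04)),
 ("side",676,453,(.078,-.155,.105)),("side",575,531,(-.078,-.155,.105)),("side",509,458,(-.078,-.055,.105)),("side",603,404,(.078,-.055,.105))])
S=sub([("top",370,361,(-.07,-.13,.018)),("top",229,349,(-.07,.13,.018)),("side",335,390,(-.07,-.13,.018)),("side",256,325,(-.07,.13,.018)),("side",411,364,(.07,-.13,.018))])
for nm,O,gu in(("dryer",D,(.6,-.2,0)),("stand",S,(.6,.2,0))):
    p,e=fit(O,gu); print(nm,p.round(4),e.round(1).tolist()); np.save(nm+".npy",p)
d=np.load("dryer.npy"); s=np.load("stand.npy")
print("lever/knob px top,side",[(proj(n,world(d,[(-.041-.0288,.11,.062+.0527),(.038,.11,.084)]))/k).round().tolist() for n in("top","side")])
print("peg loop tops", world(s,[(-.016,y,.215+.006) for y in(-.085,0,.085)]).round(3).tolist(),[(proj(n,world(s,[(-.045,y,.229) for y in(-.085,0,.085)]))/k).round().tolist() for n in("top","side")])
im=np.load("top0.npy").astype(int); m=((im.min(2)>150)&(im.max(2)-im.min(2)<60)).astype(np.uint8)
for c in cv2.findContours(m,0,1)[0]:
    if 60<cv2.contourArea(c)<1500:
        (cx,cy),wh,a=cv2.minAreaRect(c); b=cv2.boxPoints(((cx,cy),wh,a)); P=np.array([plane("top",q,.017) for q in b]); e=[P[1]-P[0],P[2]-P[1]]; L=max(e,key=np.linalg.norm)
        print("rect",np.array([cx,cy]).round(1)/k,P.mean(0).round(4),[round(float(np.linalg.norm(v)),3) for v in e],"yaw",np.degrees(np.arctan2(L[1],L[0])).round(1))
for nm,px,z in(("holder",(398,405),.064),("cruet",(444,199),.125),("jub",(341,180),.111)): print(nm,plane("top",np.array(px)*k,z).round(3))
E
```

```text
dryer [ 0.5896 -0.183  -0.0675] [[0.3, 0.7], [0.6, 0.4], [-1.0, -0.6], [0.4, 1.2], [0.7, -0.0], [1.0, -0.2], [0.2, 0.3], [7.0, -6.0], [-1.3, -0.1], [-1.6, -1.0]]
stand [ 0.5691  0.1777 -0.0743] [[-0.6, -0.5], [-0.5, -0.0], [0.1, 5.4], [-1.7, -4.0], [2.2, 1.0]]
lever/knob px top,side [[[437.0, 339.0], [440.0, 279.0]], [[416.0, 372.0], [477.0, 362.0]]]
peg loop tops [[0.547, 0.094, 0.221], [0.553, 0.179, 0.221], [0.559, 0.264, 0.221]] [[[337.0, 341.0], [284.0, 336.0], [230.0, 331.0]], [[327.0, 246.0], [296.0, 225.0], [268.0, 206.0]]]
rect [414.0625 582.8125] [ 0.0862 -0.0374  0.017 ] [0.153, 0.056] yaw -89.4
rect [204.0625 424.0625] [0.3672 0.3524 0.017 ] [0.026, 0.065] yaw -138.3
rect [477.1875 410.9375] [ 0.3985 -0.1499  0.017 ] [0.025, 0.07] yaw -175.7
rect [314.0625  411.40625] [0.394  0.1499 0.017 ] [0.026, 0.07] yaw -169.4
rect [345.3125  326.09375] [0.5515 0.0949 0.017 ] [0.021, 0.065] yaw -96.4
holder [ 0.41  -0.003  0.064]
cruet [ 0.77  -0.079  0.125]
jub [0.805 0.102 0.111]
```

Call:
arm_command --moves '[0,0,-3.5,-5.6,0,0,-3.5,-5.6,0,0,-3.5,-5.6,0,0,-3.5,-5.6,-1.5,-3,0,0,-1.5,-3,0,0,-1.5,-3,0,0,-1.5,-3,0,0,-1.5,-3,0,0,-1.5,-3,0,0,-1.5,-3,0,0,-1.5,-3,0,0]' --fingers 100

```text
time: 1.1
ee_pos: [0.3817, 0.3095, 0.3623]
eef_rot: [0.036, 0.999, -0.0, -0.0]
ft_force: [0.6, -0.1, 0.0]
width: 0.0867
grip_force: 0.0
```

Call:
arm_command --moves '[-1.5,-3,0,0,-1.5,-3,0,0,-1.5,-3,0,0,-1.5,-3,0,0,-1.5,-3,0,0,-1.5,-3,0,0,-1.5,-3,0,0,0,0,0,0,0,0,0,0]'

```text
time: 1.85
ee_pos: [0.4715, 0.0925, 0.3623]
eef_rot: [0.038, 0.999, -0.0, -0.0]
ft_force: [-1.0, 0.6, 0.5]
width: 0.0867
grip_force: 0.0
```

```bash
cat >> h.py <<'E'
def st():
    s=r.read_state(); x=R.from_quat(s["eef_rot"]).as_matrix(); th=np.degrees(np.arctan2(x[1,0],x[0,0]))
    return s,np.array(s["ee_pos"]),th
def go(P,yaw=None):  # shift in cm along tool axes at present, turn of tool z in deg
    s,p,th=st(); M=R.from_quat(s["eef_rot"]).as_matrix(); t=M.T@(np.array(P)-p)*100
    dy=0 if yaw is None else -((yaw-th+90)%180-90)
    print("t",round(s["time"],2),"at",p.round(4),"yaw",round(th,1),"-> shift cm",t.round(2),"turn",round(dy,1)); return t
def shot(n,name,view=None):
    i=r.camera_info(n); im=r.camera(n); np.save(name+".npy",im)
    if view: cv2.imwrite(f"pics/{name}.png",cv2.resize(im[:,:,::-1],(800,600),interpolation=cv2.INTER_CUBIC))
    return i,im
E
python3 - <<'E'
from h import *
import json
i,im=shot("wrist","w1",1)
json.dump({k:np.array(v).tolist() for k,v in i.items()},open("w1.json","w"))
s,p,th=st(); M=R.from_quat(s["eef_rot"]).as_matrix()
print(p,th,"cam in tool",M.T@(i["origin"]-p),"look",-(M.T@R.from_quat(i["attitude"]).as_matrix())[:,2],i["fx"])
d=np.load("stand.npy"); print("tips",(proj("wrist",world(d,[(-.045,y,.229) for y in(-.085,0,.085)]),i)/.64).round().tolist(),"foot",(proj("wrist",world(d,[(-.07,-.13,.018),(-.07,.13,.018),(.04,-.13,.22)]),i)/.64).round().tolist())
E
```

```text
[0.47103586 0.0941231  0.36227261] 175.81699617078675 cam in tool [ 0.07245251 -0.00029964 -0.16149503] look [-0.26951646 -0.00098862  0.96299527] 344.2669958561932
tips [[412.0, 362.0], [556.0, 362.0], [699.0, 361.0]] foot [[361.0, 254.0], [633.0, 254.0], [342.0, 479.0]]
```

View pics/w1.png

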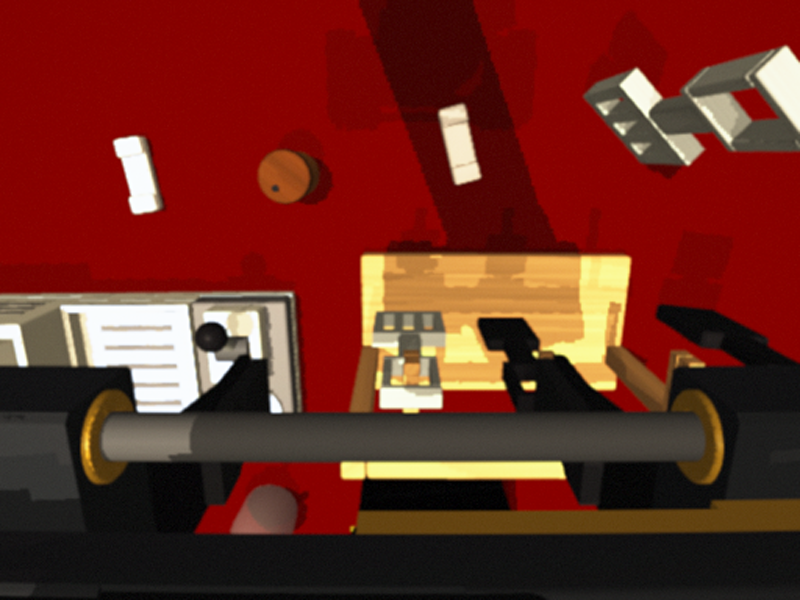

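The stand's foot corners and crossbar end match the prediction to within 3 px. The turner's loop is at (410,395) and the egg turner is at (510,340).

```bash
python3 - <<'E'
from h import *
import json
i={k:(np.array(v) if isinstance(v,list) else v) for k,v in json.load(open("w1.json")).items()}
s=np.load("stand.npy"); L=[(-.016+.007*a,y,.221) for y in(-.085,0) for a in(-1,0,1)]
print((proj("wrist",world(s,L),i)/.64).round().tolist())
go(world(s,[-.016,-.085,.183])[0],-4.26)
E
```

```text
[[412.0, 391.0], [412.0, 401.0], [412.0, 411.0], [550.0, 390.0], [549.0, 401.0], [548.0, 411.0]]
t 1.9 at [0.471  0.0941 0.3623] yaw 175.8 -> shift cm [-7.57  0.55 17.92] turn 0.1
```

Call:
arm_command --moves '[-3.8,0.3,0,0,-3.8,0.3,0,0,0,0,0,0,0,0,3.5,0,0,0,3.5,0,0,0,3,0,0,0,3,0,0,0,2,0,0,0,1.5,0,0,0,1.4,0,0,0,0,0,0,0,0,0]'

```text
time: 2.9
ee_pos: [0.5467, 0.096, 0.1831]
eef_rot: [0.035, 0.999, -0.0, -0.001]
ft_force: [-0.0, -0.7, 0.1]
width: 0.0871
grip_force: 0.0
```

Call:
arm_command --moves '[0,0,0,0,0,0,0,0,0,0,0,0,0,0,0,0,0,0,0,0,0,0,0,0,0,0,0,0]' --fingers 30 --squeeze 15

```text
time: 3.48
ee_pos: [0.5474, 0.0948, 0.1837]
eef_rot: [0.036, 0.999, 0.0, 0.0]
ft_force: [-0.5, -0.1, -0.4]
width: 0.0484
grip_force: 0.0
```

Call:
arm_command --moves '[0,0,0,0,0,0,0,0,0,0,0,0,0,0,0,0,0,0,0,0,0,0,0,0,0,0,-0.6,0,0,0,-0.6,0,0,0,-0.6,0,0,0,-0.6,0,0,0,0,0,0,0,0,0]' --fingers 0

```text
time: 4.48
ee_pos: [0.5476, 0.0949, 0.2081]
eef_rot: [0.036, 0.999, 0.0, 0.0]
ft_force: [0.9, -0.6, -1.5]
width: 0.0378
grip_force: 15.0
```

Call:
arm_command --moves '[1,0,0,0,2,0,0,0,2.5,0,0,0,2.5,0,0,0,0,0,0,0,0,0,-2.5,0,0,0,-2.5,0,0,0,-2.5,0,0,0,0,0,0,0,0,0]'

```text
time: 5.32
ee_pos: [0.4679, 0.1007, 0.2833]
eef_rot: [0.036, 0.999, 0.001, 0.001]
ft_force: [0.2, 0.1, -1.5]
width: 0.038
grip_force: 15.0
```

```bash
python3 - <<'E'
from h import *
d=np.load("dryer.npy"); print(np.degrees(d[2]))
go(world(d,[.05,-.105,.28])[0],np.degrees(d[2]))
shot("side","s1",1)
E
```

```text
-3.8670907243321255
t 5.32 at [0.4679 0.1007 0.2833] yaw 175.9 -> shift cm [-19.22 -37.9    0.33] turn -0.2
```

View pics/s1.png

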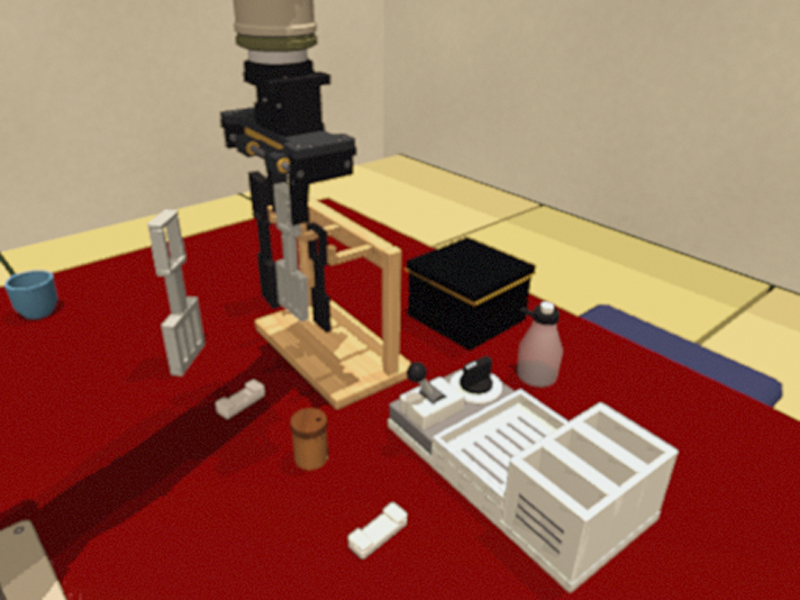

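The turner is held clear of its peg, and the egg turner is still on the middle peg.

Call:
arm_command --moves '[-1,-2.5,0,0,-1.5,-3.2,0,0,-1.7,-3.2,0,0,-1.7,-3.2,0,0,-1.7,-3.2,0,0,-1.7,-3.2,0,0,-1.7,-3.2,0,0,-1.7,-3.2,0,0,-1.7,-3.2,0,0,-1.7,-3.2,0,0,-1.6,-3.2,0,0,-1,-2,0,0]'

```text
time: 6.37
ee_pos: [0.6273, -0.2804, 0.2797]
eef_rot: [0.037, 0.999, -0.0, -0.002]
ft_force: [-0.3, -0.1, -1.3]
width: 0.0379
grip_force: 15.0
```

Call:
arm_command --moves '[-0.2,-1.4,0,-0.2,0,0,0,0,0,0,0,0,0,0,0,0]'

```text
time: 6.7
ee_pos: [0.6288, -0.2899, 0.2815]
eef_rot: [0.034, 0.999, 0.001, -0.001]
ft_force: [-0.5, 0.9, -1.4]
width: 0.038
grip_force: 15.0
```

```bash
python3 - <<'E'
from h import *
d=np.load("dryer.npy")
go(world(d,[.05,-.105,.146])[0],np.degrees(d[2]))
i,im=shot("wrist","w2",1)
print((proj("wrist",world(d,[(.05+a,-.105+b,.105) for a in(-.016,.016) for b in(-.042,.042)]),i)/.64).round().tolist(), (proj("wrist",world(d,[(.05,-.105-.03,.148),(.05,-.105+.03,.148)]),i)/.64).round().tolist())
E
```

```text
t 6.7 at [ 0.6288 -0.2899  0.2815] yaw 176.1 -> shift cm [-0.38 -0.11 13.54] turn -0.0
[[332.0, 251.0], [464.0, 251.0], [334.0, 300.0], [463.0, 300.0]] [[345.0, 293.0], [451.0, 293.0]]
```

View pics/w2.png

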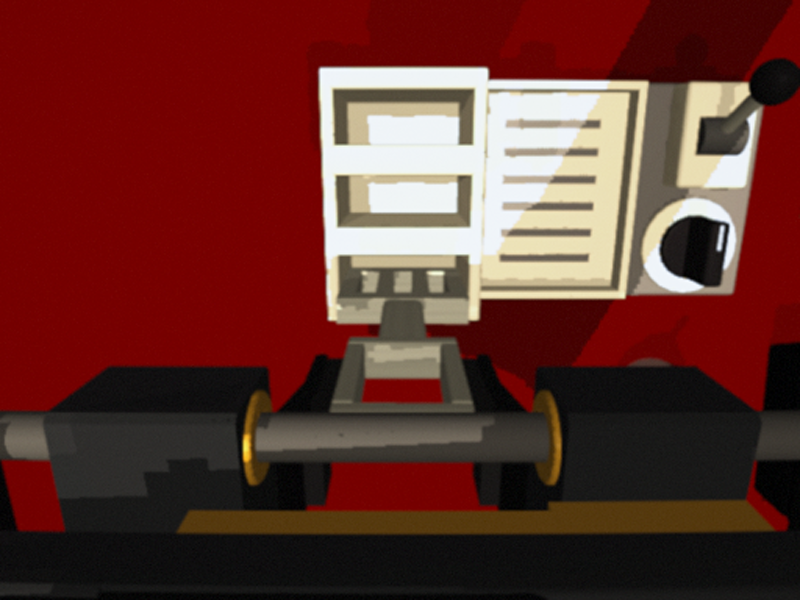

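The rear slot's front edge is at row 255 (predicted 251) and the blade hangs over it, around (400,300).

Call:
arm_command --moves '[-0.4,-0.1,0,0,0,0,0,0,0,0,2,0,0,0,2,0,0,0,2,0,0,0,2,0,0,0,2,0,0,0,1.5,0,0,0,1.2,0,0,0,0.6,0,0,0,0,0,0,0,0,0]'

```text
time: 7.75
ee_pos: [0.6331, -0.2923, 0.1502]
eef_rot: [0.034, 0.999, -0.0, 0.0]
ft_force: [1.0, 1.0, -0.5]
width: 0.0378
grip_force: 15.0
```

Call:
arm_command --moves '[0,0,0.2,0,0,0,0.2,0,0,0,0,0,0,0,0,0]'

```text
time: 8.08
ee_pos: [0.6329, -0.2923, 0.1458]
eef_rot: [0.034, 0.999, 0.0, 0.0]
ft_force: [-0.1, -0.5, -1.5]
width: 0.0376
grip_force: 15.0
```

Call:
arm_command --moves '[0,0,0,0,0,0,0,0,0,0,0,0,0,0,0,0,0,0,0,0,0,0,0,0,0,0,0,0,0,0,-2,0,0,0,-3,0,0,0,-3,0,0,0,-3,0,0,0,-3,0]' --fingers 75

```text
time: 9.08
ee_pos: [0.6326, -0.2923, 0.2871]
eef_rot: [0.034, 0.999, -0.0, 0.0]
ft_force: [1.1, 0.1, -0.1]
width: 0.0652
grip_force: 0.0
```

```bash
python3 - <<'E'
from h import *
s=np.load("stand.npy"); go(world(s,[-.016,.0,.32])[0],-4.26)
shot("side","s2",1)
E
```

```text
t 9.08 at [ 0.6326 -0.2923  0.2871] yaw 176.1 -> shift cm [11.15 46.46 -3.29] turn 0.3
```

View pics/s2.png

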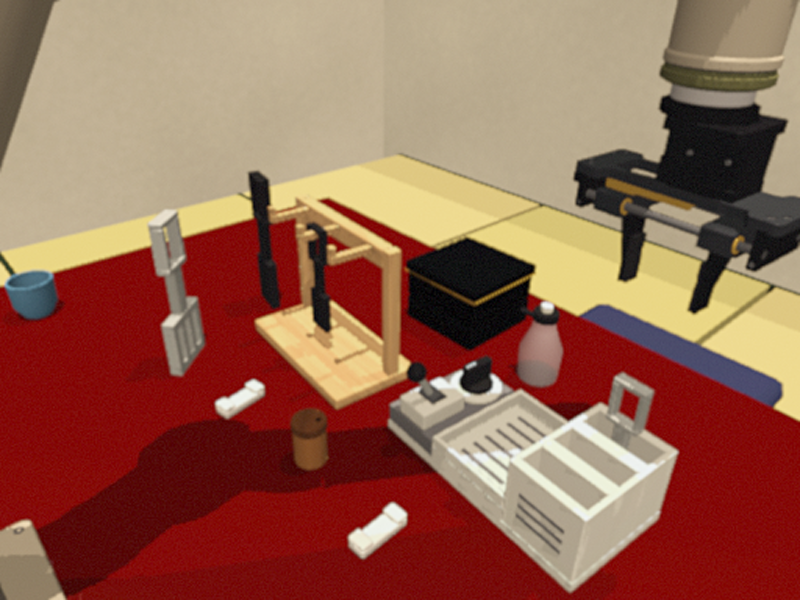

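The turner stands upright in the rear slot, loop at (630,400). The egg turner is at (318,275).

Call:
arm_command --moves '[0,1,-2.2,0,0.8,3,-2.2,0,0.9,3.6,0,0,0.9,3.6,0,0,0.9,3.6,0,0,0.9,3.6,0,0,0.9,3.6,0,0,0.9,3.6,0,0,0.9,3.6,0,0,0.9,3.6,0,0,0.9,3.6,0,0,0.9,3.6,0,0]' --fingers 100

```text
time: 10.13
ee_pos: [0.5617, 0.1151, 0.3297]
eef_rot: [0.034, 0.999, 0.0, 0.0]
ft_force: [1.4, -0.1, 0.0]
width: 0.087
grip_force: 0.0
```

Call:
arm_command --moves '[0.7,3,0,0,0.4,1.6,0,0.3,0,0,0,0,0,0,0,0]'

```text
time: 10.47
ee_pos: [0.5543, 0.1608, 0.3293]
eef_rot: [0.036, 0.999, -0.0, -0.0]
ft_force: [0.6, -0.2, -0.0]
width: 0.0872
grip_force: 0.0
```

```bash
python3 - <<'E'
from h import *
for z in(.2,.23,.26): print(z,plane("side",np.array((258,175))*.64,z).round(3),plane("top",np.array((150,297))*.64,z).round(3))
s=np.load("stand.npy"); go(world(s,[-.016,.0,.183])[0],-4.26)
i,im=shot("side","s3"); m=(im.max(2)<45).astype(np.uint8); i2,t=shot("top","t3")
E
```

```text
0.2 [0.632 0.474 0.2  ] [0.586 0.406 0.2  ]
0.23 [0.589 0.395 0.23 ] [0.583 0.396 0.23 ]
0.26 [0.547 0.317 0.26 ] [0.581 0.387 0.26 ]
t 10.47 at [0.5543 0.1608 0.3293] yaw 175.9 -> shift cm [ 0.24  1.79 14.63] turn 0.2
```

Call:
arm_command --moves '[0.2,1.8,0,0.2,0,0,0,0,0,0,3,0,0,0,3,0,0,0,3,0,0,0,2,0,0,0,1.5,0,0,0,1.2,0,0,0,0.9,0,0,0,0,0,0,0,0,0]'

```text
time: 11.48
ee_pos: [0.5541, 0.1778, 0.1839]
eef_rot: [0.039, 0.999, 0.0, 0.0]
ft_force: [-0.5, 0.1, 0.2]
width: 0.0872
grip_force: 0.0
```

Call:
arm_command --moves '[0,0,0,0,0,0,0,0,0,0,0,0,0,0,0,0,0,0,0,0,0,0,0,0,0,0,0,0,0,0,0,0,0,0,0,0,0,0,0,0,0,0,0,0,0,0,0,0]' --fingers 0

```text
time: 12.48
ee_pos: [0.5539, 0.1782, 0.1835]
eef_rot: [0.039, 0.999, 0.0, 0.0]
ft_force: [0.5, -0.5, 0.9]
width: 0.038
grip_force: 15.0
```

Call:
arm_command --moves '[0,0,-0.6,0,0,0,-0.6,0,0,0,-0.6,0,0,0,-0.6,0,0,0,0,0,0,0,0,0]'

```text
time: 12.98
ee_pos: [0.5541, 0.1783, 0.2081]
eef_rot: [0.039, 0.999, 0.0, 0.0]
ft_force: [-0.6, 0.4, -0.5]
width: 0.0381
grip_force: 15.0
```

Call:
arm_command --moves '[1,0,0,0,2,0,0,0,2.5,0,0,0,2.5,0,0,0,0,0,0,0,0,0,-2.5,0,0,0,-2.5,0,0,0,-2.5,0,0,0,0,0,0,0,0,0]'

```text
time: 13.82
ee_pos: [0.4744, 0.1845, 0.2834]
eef_rot: [0.039, 0.999, 0.001, 0.001]
ft_force: [0.4, -0.7, -1.8]
width: 0.0376
grip_force: 15.0
```

```bash
python3 - <<'E'
from h import *
d=np.load("dryer.npy")
go(world(d,[-.05,-.105,.28])[0],np.degrees(d[2]))
shot("side","s4",1)
E
```

```text
t 13.82 at [0.4744 0.1845 0.2834] yaw 175.6 -> shift cm [ -9.41 -46.31   0.29] turn -0.5
```

View pics/s4.png

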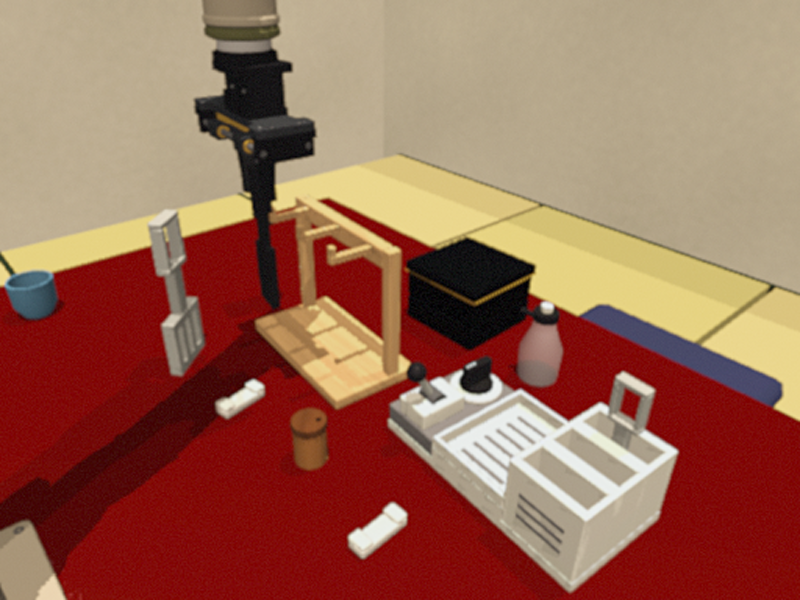

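All the pegs are empty now. The egg turner hangs from the gripper at (262,230), in line with the large black one behind it.

Call:
arm_command --moves '[-0.4,-2,0,0,-0.7,-3.4,0,0,-0.7,-3.6,0,0,-0.7,-3.6,0,0,-0.7,-3.6,0,0,-0.7,-3.6,0,0,-0.7,-3.6,0,0,-0.7,-3.6,0,0,-0.7,-3.6,0,0,-0.7,-3.6,0,0,-0.7,-3.6,0,0,-0.7,-3.6,0,0]'

```text
time: 14.87
ee_pos: [0.5223, -0.236, 0.2812]
eef_rot: [0.038, 0.999, 0.0, -0.001]
ft_force: [0.7, 0.1, -1.0]
width: 0.0379
grip_force: 15.0
```

Call:
arm_command --moves '[-0.7,-3,0,-0.5,-0.5,-1.9,0,0,0,0,0,0,0,0,0,0,0,0,0,0]'

```text
time: 15.28
ee_pos: [0.5311, -0.2835, 0.2813]
eef_rot: [0.034, 0.999, 0.0, -0.001]
ft_force: [-0.6, 1.2, -1.1]
width: 0.0375
grip_force: 15.0
```

```bash
python3 - <<'E'
from h import *
d=np.load("dryer.npy")
go(world(d,[-.05,-.105,.146])[0],np.degrees(d[2]))
E
```

```text
t 15.28 at [ 0.5311 -0.2835  0.2813] yaw 176.1 -> shift cm [-0.18 -0.09 13.53] turn -0.0
```

Call:
arm_command --moves '[-0.2,-0.1,0,0,0,0,0,0,0,0,2,0,0,0,2,0,0,0,2,0,0,0,2,0,0,0,2,0,0,0,1.5,0,0,0,1.2,0,0,0,0.8,0,0,0,0,0,0,0,0,0]'

```text
time: 16.28
ee_pos: [0.5335, -0.2854, 0.1479]
eef_rot: [0.034, 0.999, 0.0, 0.0]
ft_force: [0.6, -0.0, -0.1]
width: 0.0376
grip_force: 15.0
```

Call:
arm_command --moves '[0,0,0.2,0,0,0,0,0,0,0,0,0]'

```text
time: 16.53
ee_pos: [0.5336, -0.2856, 0.1461]
eef_rot: [0.034, 0.999, -0.0, 0.0]
ft_force: [0.6, -0.1, -1.4]
width: 0.038
grip_force: 15.0
```

Call:
arm_command --moves '[0,0,0,0,0,0,0,0,0,0,0,0,0,0,0,0,0,0,0,0,0,0,0,0,0,0,0,0,0,0,-2,0,0,0,-3,0,0,0,-3,0,0,0,-3,0,0,0,-2,0]' --fingers 75

```text
time: 17.53
ee_pos: [0.5336, -0.286, 0.2785]
eef_rot: [0.034, 0.999, -0.0, 0.001]
ft_force: [0.5, -0.7, -0.4]
width: 0.0653
grip_force: 0.0
```

Call:
arm_command --moves '[2,1,0,-3,3,3,0,-5,3,3,0,0,3,3,0,0,3,2,0,0,0,0,0,0,0,0,0,0]' --fingers 100

```text
time: 18.12
ee_pos: [0.39, -0.1711, 0.2763]
eef_rot: [-0.037, 0.999, 0.001, 0.002]
ft_force: [0.3, 0.1, 0.2]
width: 0.0866
grip_force: 0.0
```

```bash
cat >> h.py <<'E'
def rests(i,im,n="wrist",z=.016):
    k=im.astype(int); m=((k.min(2)>120)&(k.max(2)-k.min(2)<90)).astype(np.uint8)
    for c in cv2.findContours(m,0,1)[0]:
        if cv2.contourArea(c)<150: continue
        (cx,cy),wh,a=cv2.minAreaRect(c); P=np.array([plane(n,q,z,i) for q in cv2.boxPoints(((cx,cy),wh,a))]); e=[P[1]-P[0],P[2]-P[1]]; L=max(e,key=np.linalg.norm); l=sorted(np.linalg.norm(v) for v in e)
        if .015<l[0]<.04 and .05<l[1]<.09: print("rest",n,P.mean(0).round(4),np.round(l,3),"yaw",round((np.degrees(np.arctan2(L[1],L[0]))+90)%180-90,1))
E
python3 - <<'E'
from h import *
i,im=shot("wrist","w5",1); rests(i,im); j,t=shot("top","t5"); rests(j,t,"top")
go((.3985,-.15,.1),4.3); s=r.read_state(); print(np.round(s["joint_positions"],2))
E
```

```text
rest wrist [ 0.5239 -0.334   0.016 ] [0.017 0.075] yaw -38.8
rest wrist [0.3956 0.1433 0.016 ] [0.027 0.074] yaw 15.7
rest wrist [ 0.3992 -0.1482  0.016 ] [0.026 0.07 ] yaw 5.4
rest top [0.3938 0.1495 0.016 ] [0.028 0.071] yaw 11.2
t 18.22 at [ 0.3911 -0.1722  0.2758] yaw -175.9 -> shift cm [-0.87  2.15 17.59] turn -0.2
[-0.43 -0.23  0.64  1.89  0.13  1.44  1.82]
```

View pics/w5.png

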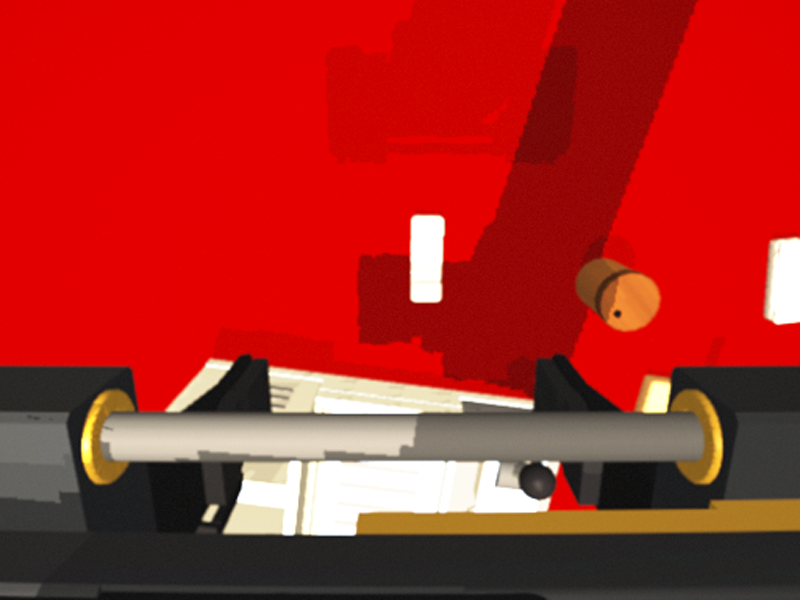

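Rest_b is at (427,258) in the wrist view, which puts it at world (0.399,-0.149) with yaw 5°. The pick holder is at (620,295).

Call:
arm_command --moves '[-0.8,2.2,0,0,0,0,3.5,-0.5,0,0,3.5,0,0,0,3.5,0,0,0,3.5,0,0,0,3.5,0,0,0,2.5,0,0,0,2,0,0,0,0,0,0,0,0,0]'

```text
time: 19.05
ee_pos: [0.3967, -0.1505, 0.0549]
eef_rot: [-0.039, 0.999, -0.001, -0.002]
ft_force: [-0.7, -0.2, 0.4]
width: 0.0867
grip_force: 0.0
```

```bash
python3 - <<'E'
from h import *
i,im=shot("wrist","w6"); rests(i,im)
go((.399,-.149,.005),5); s=r.read_state(); print(np.round(s["joint_positions"],2))
E
```

```text
rest wrist [ 0.3948 -0.1491  0.016 ] [0.024 0.064] yaw 5.5
t 19.1 at [ 0.3976 -0.1503  0.0559] yaw -175.5 -> shift cm [-0.16  0.13  5.09] turn -0.5
[-0.43  0.06  0.72  2.18 -0.05  0.91  1.96]
```

Call:
arm_command --moves '[0,0.1,0,-0.5,0,0,1.5,0,0,0,1.5,0,0,0,1.2,0,0,0,0.8,0,0,0,0,0,0,0,0,0]'

```text
time: 19.68
ee_pos: [0.3975, -0.1485, 0.0062]
eef_rot: [-0.044, 0.999, -0.0, 0.0]
ft_force: [0.2, -0.5, 0.5]
width: 0.087
grip_force: 0.0
```

Call:
arm_command --moves '[0,0,0,0,0,0,0,0,0,0,0,0,0,0,0,0,0,0,0,0,0,0,0,0,0,0,0,0,0,0,0,0,0,0,0,0,0,0,0,0,0,0,0,0,0,0,0,0]' --fingers 0 --squeeze 20

```text
time: 20.68
ee_pos: [0.397, -0.1484, 0.0055]
eef_rot: [-0.044, 0.999, 0.0, -0.0]
ft_force: [-0.1, -0.1, -0.1]
width: 0.0236
grip_force: 20.0
```

Call:
arm_command --moves '[0,0,-2,0,0,0,-3,0,0,0,-3,0,0,0,-3,0,0,0,-3,0,0,0,-2,6,0,0,0,6,0,0,0,0]'

```text
time: 21.35
ee_pos: [0.3977, -0.1483, 0.1665]
eef_rot: [0.063, 0.998, 0.0, 0.001]
ft_force: [0.4, 0.1, -1.7]
width: 0.0238
grip_force: 20.0
```

```bash
python3 - <<'E'
from h import *
d=np.load("dryer.npy"); s=r.read_state(); print(np.round(s["joint_positions"],2),s["width"],s["grip_force"])
go(world(d,[.03,.005,.16])[0],np.degrees(d[2])+90)
E
```

```text
[-0.46 -0.14  0.67  2.06  0.09  1.19  1.62] 0.02379781023248914 19.994347393512726
t 21.35 at [ 0.3977 -0.1483  0.1665] yaw 172.8 -> shift cm [-22.44  -0.36   0.71] turn 86.7
```

Call:
arm_command --moves '[-2.5,0,0,0,-3.7,0,0,0,-3.7,0,0,0,-3.7,0,0,0,-3.7,0,0,0,-3.2,-0.2,0,0,-1.9,-0.2,0,0,0,0,0,7,0,0,0,7,0,0,0,7,0,0,0,7,0,0,0,7]'

```text
time: 22.35
ee_pos: [0.6183, -0.1794, 0.1642]
eef_rot: [0.359, 0.933, -0.001, -0.001]
ft_force: [0.2, 0.1, -1.0]
width: 0.0237
grip_force: 20.0
```

Call:
arm_command --moves '[0,0,0,7,0,0,0,7,0,0,0,7,0,0,0,7,0,0,0,7,0,0,0,7,0,0,0,7,0,0,0,2.7,0,0,0,0,0,0,0,0]'

```text
time: 23.18
ee_pos: [0.6185, -0.1793, 0.1646]
eef_rot: [0.728, 0.686, -0.001, -0.0]
ft_force: [-1.0, 0.4, -0.1]
width: 0.0234
grip_force: 20.0
```

```bash
python3 - <<'E'
from h import *
d=np.load("dryer.npy"); s=r.read_state(); print(np.round(s["joint_positions"],2),s["width"],s["grip_force"])
go(world(d,[.03,.005,.037])[0],np.degrees(d[2])+90)
i,im=shot("wrist","w7",1)
print((proj("wrist",world(d,[(a*.072,.005+b*.054,.03) for a in(-1,1) for b in(-1,1)]),i)/.64).round().tolist())
E
```

```text
[-0.5   0.6   1.02  1.52 -0.52  1.32  0.52] 0.0234317413498981 19.993194937705994
t 23.18 at [ 0.6185 -0.1793  0.1646] yaw 86.6 -> shift cm [-0.06  0.16 12.76] turn 0.5
[[231.0, 376.0], [216.0, 191.0], [473.0, 378.0], [482.0, 193.0]]
```

View pics/w7.png

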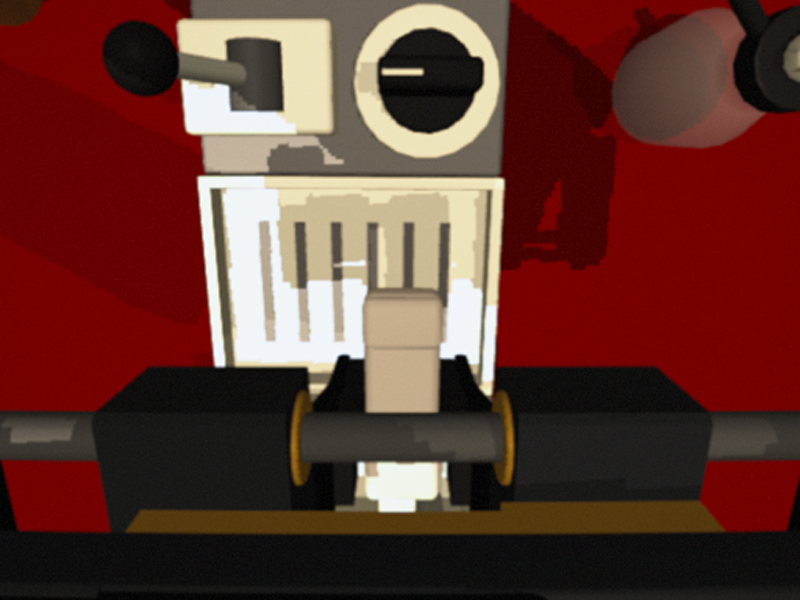

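The tray corners match the prediction and the rest is held lengthwise along the dryer's y at (402,340). Next I lower it.

Call:
arm_command --moves '[0,0.2,2,0.5,0,0,2.5,0,0,0,2.5,0,0,0,2.5,0,0,0,1.5,0,0,0,1,0,0,0,0.6,0,0,0,0,0,0,0,0,0]'

```text
time: 23.98
ee_pos: [0.6214, -0.1797, 0.0404]
eef_rot: [0.732, 0.681, 0.0, 0.0]
ft_force: [-0.2, -0.6, -0.8]
width: 0.0241
grip_force: 20.0
```

Call:
arm_command --moves '[0,0,0.2,0,0,0,0.2,0,0,0,0,0,0,0,0,0]'

```text
time: 24.32
ee_pos: [0.6211, -0.1794, 0.0358]
eef_rot: [0.732, 0.681, 0.0, 0.0]
ft_force: [0.4, 0.3, -0.6]
width: 0.0238
grip_force: 20.0
```

Call:
arm_command --moves '[0,0,0,0,0,0,0,0,0,0,0,0,0,0,0,0,0,0,0,0,0,0,-1,0,0,0,-2,0,0,0,-3,0,0,0,-3,0,0,0,-3,0,0,0,0,0]' --fingers 46

```text
time: 25.23
ee_pos: [0.6231, -0.1811, 0.1623]
eef_rot: [0.732, 0.681, 0.002, 0.003]
ft_force: [0.5, -1.2, 0.2]
width: 0.0401
grip_force: 0.0
```

```bash
python3 - <<'E'
from h import *
s=r.read_state(); print(np.round(s["joint_positions"],2),s["width"],s["grip_force"])
go((.394,.1495,.2),11); j,t=shot("top","t8"); rests(j,t,"top")
E
```

```text
[-0.49  0.6   1.02  1.52 -0.53  1.31  0.52] 0.0400786170098404 0.0
t 25.23 at [ 0.6231 -0.1811  0.1623] yaw 85.8 -> shift cm [ 31.31 -25.21  -4.01] turn 74.8
rest top [0.3941 0.1495 0.016 ] [0.023 0.069] yaw 10.6
```

Call:
arm_command --moves '[0,0,-2,7,0,0,-2,7,0,0,0,7,0,0,0,7,0,0,0,7,0,0,0,7,0,0,0,7,0,0,0,7,0,0,0,7,0,0,0,7,0,0,0,5,0,0,0,0]' --fingers 100

```text
time: 26.28
ee_pos: [0.6206, -0.1793, 0.1949]
eef_rot: [0.996, 0.093, -0.001, -0.0]
ft_force: [-0.1, 0.0, 0.2]
width: 0.0868
grip_force: 0.0
```

Call:
arm_command --moves '[-1,-2,0,0,-1.5,-3.5,0,0,-1.6,-3.6,0,0,-1.6,-3.6,0,0,-1.6,-3.6,0,0,-1.6,-3.6,0,0,-1.6,-3.6,0,0,-1.6,-3.6,0,0,-1.6,-3.6,0,0,-1.6,-3.6,0,0,-0.9,-2.5,0,0,0,0,0,0]'

```text
time: 27.28
ee_pos: [0.4116, 0.121, 0.1987]
eef_rot: [0.995, 0.099, -0.005, -0.002]
ft_force: [0.0, 0.4, -0.5]
width: 0.087
grip_force: 0.0
```

```bash
python3 - <<'E'
from h import *
s=r.read_state(); print(np.round(s["joint_positions"],2))
i,im=shot("wrist","w9"); rests(i,im); go((.394,.1495,.055),10.8)
j,t=shot("top","t9"); rests(j,t,"top")
E
```

```text
[-1.44 -0.25  0.94  2.01  0.2   1.29 -1.94]
rest wrist [0.3963 0.152  0.016 ] [0.022 0.068] yaw 9.5
t 27.33 at [0.4132 0.1184 0.1987] yaw 11.2 -> shift cm [-1.16 -3.37 14.39] turn 0.4
```

Call:
arm_command --moves '[-1.1,-3.4,0,0.4,0,0,2,0,0,0,3.5,0,0,0,3.5,0,0,0,3,0,0,0,2,0,0,0,0,0,0,0,0,0]'

```text
time: 28.05
ee_pos: [0.3966, 0.1459, 0.0589]
eef_rot: [0.996, 0.089, -0.005, 0.001]
ft_force: [0.7, 0.5, 0.5]
width: 0.0868
grip_force: 0.0
```

```bash
python3 - <<'E'
from h import *
s=r.read_state(); print(np.round(s["joint_positions"],2))
i,im=shot("wrist","w10"); rests(i,im); go((.395,.151,.005),10.5)
E
```

```text
[-1.49  0.08  1.08  2.19 -0.09  0.93 -1.75]
rest wrist [0.3977 0.1523 0.016 ] [0.023 0.067] yaw 10.8
t 28.1 at [0.3972 0.1468 0.0598] yaw 10.3 -> shift cm [-0.1  -0.45  5.48] turn -0.2
```

Call:
arm_command --moves '[0,-0.5,0,-0.3,0,0,1.5,0,0,0,1.5,0,0,0,1.5,0,0,0,0.9,0,0,0,0,0,0,0,0,0]'

```text
time: 28.68
ee_pos: [0.3955, 0.1533, 0.0059]
eef_rot: [0.996, 0.093, -0.004, -0.001]
ft_force: [0.5, -0.2, 0.2]
width: 0.0868
grip_force: 0.0
```

Call:
arm_command --moves '[0,0,0,0,0,0,0,0,0,0,0,0,0,0,0,0,0,0,0,0,0,0,0,0,0,0,0,0,0,0,0,0,0,0,0,0,0,0,0,0,0,0,0,0,0,0,0,0]' --fingers 0

```text
time: 29.68
ee_pos: [0.3949, 0.1526, 0.0049]
eef_rot: [0.996, 0.092, -0.004, -0.001]
ft_force: [-0.0, -0.1, -0.1]
width: 0.0236
grip_force: 20.0
```

Call:
arm_command --moves '[0,0,-2,0,0,0,-3.5,0,0,0,-3.5,0,0,0,-3.5,0,0,0,-3.5,0,0,0,-3,0,0,0,0,0]'

```text
time: 30.27
ee_pos: [0.3986, 0.1543, 0.1972]
eef_rot: [0.996, 0.093, -0.002, -0.004]
ft_force: [0.5, -0.2, -0.7]
width: 0.0233
grip_force: 20.0
```

```bash
python3 - <<'E'
from h import *
d=np.load("dryer.npy"); go(world(d,[-.03,.005,.19])[0],np.degrees(d[2])+90)
j,t=shot("side","s11",1)
E
```

```text
t 30.27 at [0.3986 0.1543 0.1972] yaw 10.6 -> shift cm [ 9.78 35.44  0.38] turn -75.5
```

View pics/s11.png

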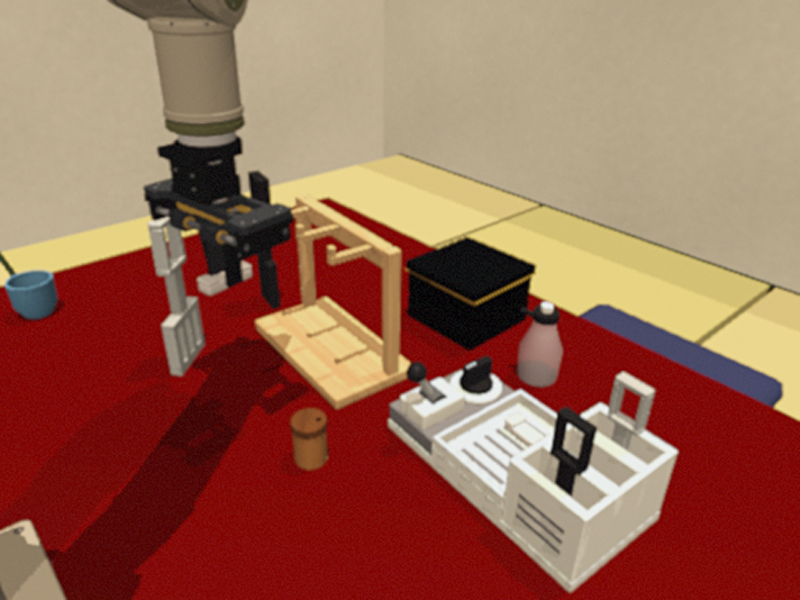

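Both utensils stand in their slots, with loops at (575,435) and (632,400). Rest_b lies in the tray at (520,430) and rest_a is in the gripper at (225,280).

Call:
arm_command --moves '[0.5,2,0,0,0.9,3.4,0,0,1,3.6,0,0,1,3.6,0,0,1,3.6,0,0,1,3.6,0,0,1,3.6,0,0,1,3.6,0,0,1,3.6,0,0,0.9,3.3,0,0,0.5,1.5,0,0,0,0,0,0]'

```text
time: 31.32
ee_pos: [0.5239, -0.1213, 0.1969]
eef_rot: [0.996, 0.089, -0.008, 0.001]
ft_force: [0.4, -0.1, 0.4]
width: 0.0237
grip_force: 20.0
```

Call:
arm_command --moves '[0,0,0,-7,0,0,0,-7,0,0,0,-7,0,0,0,-7,0,0,0,-7,0,0,0,-7,0,0,0,-7,0,0,0,-7,0,0,0,-7,0,0,0,-7,0,0,0,-5.5,0,0,0,0]'

```text
time: 32.32
ee_pos: [0.5236, -0.1162, 0.1973]
eef_rot: [0.73, 0.684, -0.006, -0.006]
ft_force: [1.0, -0.5, -1.2]
width: 0.0237
grip_force: 20.0
```

```bash
python3 - <<'E'
from h import *
d=np.load("dryer.npy"); go(world(d,[-.03,.005,.037])[0],np.degrees(d[2])+90)
s=r.read_state(); print(np.round(s["joint_positions"],2))
j,t=shot("wrist","w12",1)
E
```

```text
t 32.32 at [ 0.5236 -0.1162  0.1973] yaw 86.3 -> shift cm [-5.71  4.27 15.97] turn 0.1
[-0.69  0.22  0.95  1.76 -0.18  1.27  0.24]
```

View pics/w12.png

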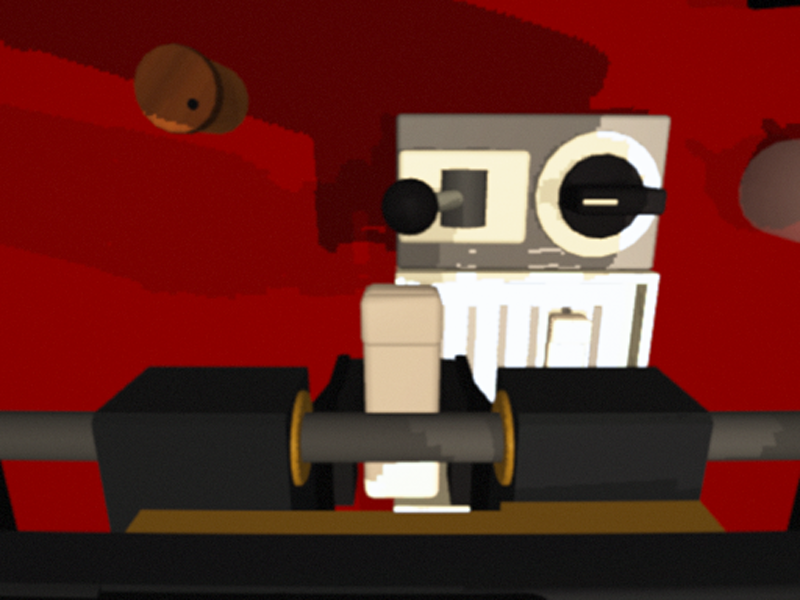

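Rest_a is held at (402,340). Rest_b lies in the tray at (570,340), and the tray's near edge is still ahead. I shift by the remaining amount.

Call:
arm_command --moves '[-2,1.5,0,0,-2.7,2,0,0,-1,0.8,0,0.1,0,0,0,0,0,0,0,0]'

```text
time: 32.78
ee_pos: [0.5627, -0.1771, 0.1969]
eef_rot: [0.733, 0.68, -0.006, -0.005]
ft_force: [-0.5, 0.5, -0.3]
width: 0.0237
grip_force: 20.0
```

```bash
python3 - <<'E'
from h import *
d=np.load("dryer.npy"); go(world(d,[-.03,.005,.037])[0],np.degrees(d[2])+90)
E
```

```text
t 32.78 at [ 0.5627 -0.1771  0.1969] yaw 85.6 -> shift cm [ 0.12 -0.03 15.99] turn -0.5
```

Call:
arm_command --moves '[0.1,0,2,-0.5,0,0,3,0,0,0,3,0,0,0,3,0,0,0,2,0,0,0,1.5,0,0,0,0.9,0,0,0,0.4,0,0,0,0,0,0,0,0,0]'

```text
time: 33.62
ee_pos: [0.5614, -0.1753, 0.0405]
eef_rot: [0.729, 0.684, -0.005, -0.005]
ft_force: [-0.5, 0.1, 0.1]
width: 0.0238
grip_force: 20.0
```

Call:
arm_command --moves '[0,0,0.2,0,0,0,0.2,0,0,0,0.1,0,0,0,0,0,0,0,0,0]'

```text
time: 34.03
ee_pos: [0.5612, -0.1754, 0.0351]
eef_rot: [0.729, 0.685, -0.005, -0.005]
ft_force: [-1.2, 1.2, 2.6]
width: 0.0234
grip_force: 20.0
```

Call:
arm_command --moves '[0,0,0,0,0,0,0,0,0,0,0,0,0,0,0,0,0,0,0,0,0,0,-1,0,0,0,-2,0,0,0,-3,0,0,0,-3,0,0,0,-3,0,0,0,0,0]' --fingers 46

```text
time: 34.95
ee_pos: [0.5651, -0.1771, 0.161]
eef_rot: [0.729, 0.684, -0.003, -0.002]
ft_force: [1.4, 0.1, 0.1]
width: 0.04
grip_force: 0.0
```

```bash
python3 - <<'E'
from h import *
d=np.load("dryer.npy"); go(world(d,[.038,.11,.14])[0],np.degrees(d[2]))
s=r.read_state(); print(np.round(s["joint_positions"],2))
j,t=shot("side","s13"); cv2.imwrite("pics/s13.png",cv2.resize(t[200:384,240:450,::-1],None,fx=3,fy=3,interpolation=cv2.INTER_CUBIC))
E
```

```text
t 34.95 at [ 0.5651 -0.1771  0.161 ] yaw 86.4 -> shift cm [10.56  6.34  2.04] turn -89.8
[-0.49  0.42  0.92  1.67 -0.34  1.24  0.44]
```

View pics/s13.png

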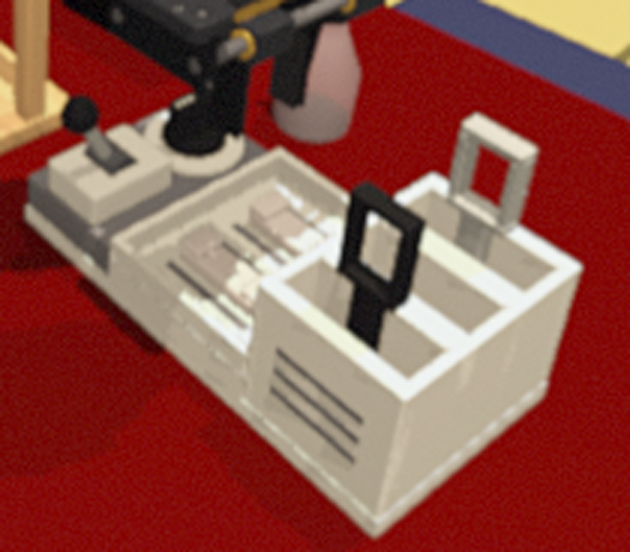

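Both rests lie in the tray at about (205,260) and (280,220), and both utensils stand in the tower. Next is the knob.

Call:
arm_command --moves '[3,1.8,0,-7,3.1,1.9,0,0,3,1.9,0,0,1.5,0.8,0,-7,0,0,0,-7,0,0,0,-7,0,0,0,-7,0,0,0,-7,0,0,0,-7,0,0,0,-7,0,0,0,-7,0,0,0,-7]' --fingers 60

```text
time: 36.0
ee_pos: [0.6234, -0.0682, 0.1532]
eef_rot: [0.202, 0.979, -0.001, -0.008]
ft_force: [0.1, 0.8, 0.4]
width: 0.0522
grip_force: 0.0
```

Call:
arm_command --moves '[0,0,0,-7,0,0,0,-7,0,0,0,-6,0,0,0,0,0,0,0,0]'

```text
time: 36.42
ee_pos: [0.6235, -0.0682, 0.1534]
eef_rot: [0.033, 0.999, -0.0, -0.008]
ft_force: [0.5, 0.1, 0.4]
width: 0.052
grip_force: 0.0
```

```bash
python3 - <<'E'
from h import *
d=np.load("dryer.npy"); go(world(d,[.038,.11,.068])[0],np.degrees(d[2]))
s=r.read_state(); print(np.round(s["joint_positions"],2))
j,t=shot("wrist","w14"); k=world(d,[(.038,.11,.084),(.015,.11,.084),(.061,.11,.084)]); print(proj("wrist",k,j).round())
m=(t.max(2)<70).astype(np.uint8); p=proj("wrist",k,j)[0].astype(int); print(p)
i2,t2=shot("top","t14"); P=proj("top",k); print(P)
# white knob disc centre from top (ellipse of bright ring)
i3=shot("side","s14")
E
```

```text
t 36.42 at [ 0.6235 -0.0682  0.1534] yaw 176.2 -> shift cm [-1.32 -0.67  8.52] turn 0.1
[-0.38  0.43  0.55  1.56 -0.23  1.24  1.71]
[[246. 222.]
 [246. 191.]
 [246. 252.]]
[246 222]
[[281.83212105 178.26521791]
 [281.22527699 186.49128376]
 [282.43519133 170.06734601]]
```

Call:
arm_command --moves '[-1.3,-0.7,0,0,0,0,0,0,0,0,2,0,0,0,2,0,0,0,2,0,0,0,1.5,0,0,0,0.9,0,0,0,0,0,0,0,0,0]'

```text
time: 37.32
ee_pos: [0.6351, -0.0759, 0.0698]
eef_rot: [0.032, 0.999, -0.0, -0.007]
ft_force: [0.2, -0.2, -0.1]
width: 0.0517
grip_force: 0.0
```

```bash
python3 - <<'E'
from h import *
d=np.load("dryer.npy"); go(world(d,[.038,.11,.068])[0],np.degrees(d[2]))
E
```

```text
t 37.32 at [ 0.6351 -0.0759  0.0698] yaw 176.4 -> shift cm [0.02 0.01 0.19] turn 0.2
```

Aligned over the knob: close on the bar, then turn.

Call:
arm_command --moves '[0,0,0,0,0,0,0,0,0,0,0,0,0,0,0,0,0,0,0,0,0,0,0,0,0,0,0,0,0,0,0,0,0,0,0,0]' --fingers 0 --squeeze 20

```text
time: 38.07
ee_pos: [0.6354, -0.0738, 0.0698]
eef_rot: [0.031, 1.0, 0.001, -0.007]
ft_force: [-1.5, 5.6, 2.4]
width: 0.0139
grip_force: 20.0
```

Call:
arm_command --moves '[0,0,0,6,0,0,0,6,0,0,0,6,0,0,0,6,0,0,0,6,0,0,0,6,0,0,0,6,0,0,0,6,0,0,0,6,0,0,0,6,0,0,0,6,0,0,0,6]'

```text
time: 39.07
ee_pos: [0.6364, -0.0726, 0.0698]
eef_rot: [0.614, 0.789, -0.002, -0.006]
ft_force: [3.5, 7.4, -1.1]
width: 0.0137
grip_force: 20.0
```

Call:
arm_command --moves '[0,0,0,2,0,0,0,0,0,0,0,0,0,0,0,0]'

```text
time: 39.4
ee_pos: [0.6365, -0.0726, 0.0698]
eef_rot: [0.626, 0.78, -0.003, -0.006]
ft_force: [4.3, 7.7, -0.4]
width: 0.0142
grip_force: 20.0
```

Call:
arm_command --moves '[0,0,0,0,0,0,0,0,0,0,0,0,0,0,0,0,0,0,0,0,0,0,0,0,0,0,-1,0,0,0,-2.5,0,0,0,-3,0,0,0,-3,0,0,0,0,0]' --fingers 50

```text
time: 40.32
ee_pos: [0.6392, -0.0772, 0.1715]
eef_rot: [0.627, 0.779, -0.002, -0.002]
ft_force: [-0.5, 0.0, 0.4]
width: 0.0436
grip_force: 0.0
```

```bash
python3 - <<'E'
from h import *
d=np.load("dryer.npy"); go(world(d,[-.10,.11,.2])[0],np.degrees(d[2])); s=r.read_state(); print(np.round(s["joint_positions"],2))
j,t=shot("side","s15"); cv2.imwrite("pics/s15.png",cv2.resize(t[200:384,230:450,::-1],None,fx=3,fy=3,interpolation=cv2.INTER_CUBIC))
E
```

```text
t 40.32 at [ 0.6392 -0.0772  0.1715] yaw 102.4 -> shift cm [  4.09 -13.66  -2.77] turn -73.8
[-0.56  0.52  0.85  1.51 -0.4   1.3   0.55]
```

View pics/s15.png

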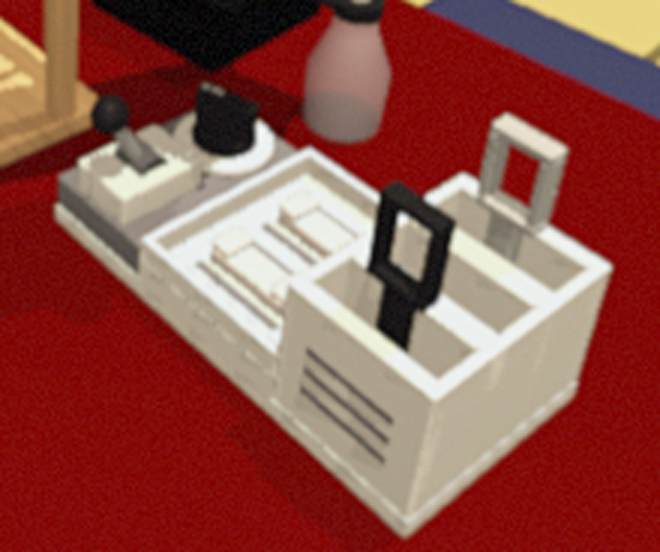

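The knob bar now lies along the dryer's y (225,120). Both rests are flat in the tray and both utensils are upright. The lever still leans to the front, at (115,115).

Call:
arm_command --moves '[0,0,-1,-7,0,0,0,-7,0,0,0,-7,0,0,0,-7,0,0,0,-7,0,0,0,-7,0,0,0,-7,0,0,0,-7,0,0,0,-7,0,0,0,-7,0,0,0,-3.8,0,0,0,0]' --fingers 0

```text
time: 41.37
ee_pos: [0.6363, -0.0761, 0.1742]
eef_rot: [0.032, 0.999, -0.0, -0.008]
ft_force: [0.1, 0.2, 0.1]
width: 0.0003
grip_force: 0.0
```

Call:
arm_command --moves '[3,0,0,0,3.5,0,0,0,3.5,0,0,0,3,0,0,0,2.4,0,0,0,0,0,0,0,0,0,0,0]'

```text
time: 41.95
ee_pos: [0.4825, -0.0654, 0.1771]
eef_rot: [0.034, 0.999, 0.001, -0.007]
ft_force: [0.0, 0.5, 0.0]
width: 0.0004
grip_force: 0.0
```

```bash
python3 - <<'E'
from h import *
d=np.load("dryer.npy"); go(world(d,[-.12,.112,.106])[0],np.degrees(d[2])); s=r.read_state(); print(np.round(s["joint_positions"],2),s["width"])
E
```

```text
t 41.95 at [ 0.4825 -0.0654  0.1771] yaw 176.1 -> shift cm [0.43 0.18 7.12] turn -0.0
[-0.54  0.06  0.61  1.89 -0.04  1.21  1.58] 0.00042595493344791237
```

Call:
arm_command --moves '[0,0.2,2.5,0,0,0,2.5,0,0,0,2.1,0,0,0,0,0,0,0,0,0]'

```text
time: 42.37
ee_pos: [0.4822, -0.0641, 0.1054]
eef_rot: [0.034, 0.999, -0.001, -0.008]
ft_force: [1.3, -0.2, -0.2]
width: 0.0003
grip_force: 0.0
```

Call:
arm_command --moves '[-1,0,0,0,-1,0,0,0,-1,0,0,0,-1,0,0,0,-1,0,0,0,-1,0,0,0,-1,0,0,0,0,0,0,0,0,0,0,0]'

```text
time: 43.12
ee_pos: [0.5529, -0.0686, 0.1057]
eef_rot: [0.033, 0.999, -0.0, -0.007]
ft_force: [-0.6, 0.2, 0.6]
width: 0.0006
grip_force: 0.0
```

Call:
arm_command --moves '[2,0,0,0,3,0,0,0,3,0,0,0,0,0,-3,0,0,0,-3,0,0,0,0,0,0,0,0,0]'

```text
time: 43.7
ee_pos: [0.474, -0.063, 0.1679]
eef_rot: [0.033, 0.999, 0.001, -0.005]
ft_force: [-0.2, 0.1, -0.5]
width: 0.0005
grip_force: 0.0
```

```bash
python3 - <<'E'
from h import *
j,t=shot("side","s16"); cv2.imwrite("pics/s16.png",cv2.resize(t[130:384,140:450,::-1],None,fx=2.3,fy=2.3,interpolation=cv2.INTER_CUBIC))
E
```

```text
(no output)
```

View pics/s16.png

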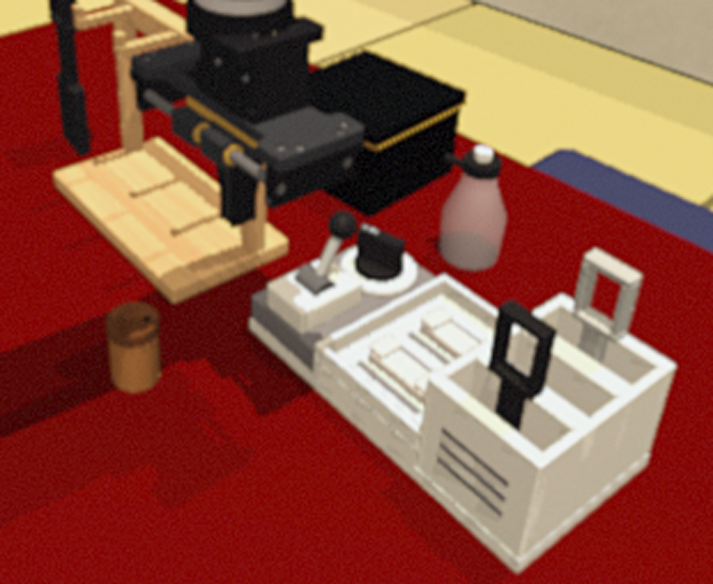

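The lever now leans towards the knob at (340,225), the knob is at its end, everything is in the dryer, and the gripper touches nothing. I'm handing the job in.

```bash
python3 -c "
from bench import r
print(r.close_job())"
```

```text
the job is handed in; nothing more can be done
None
```

The turner and egg turner (no paddle was there) stand in the dryer's slots, both chopstick rests lie in the tray, the knob is at its end and the lever is on by the last picture; the job is handed in, but no verdict was returned.

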